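# Fill the sloped strut tray and shut its flap

### The arm

A 6-joint arm with a two-finger parallel gripper is mounted at the origin on the work surface. World frame = base frame: x ahead of the robot, y to its left, z up, the work surface at z = 0. Lengths are in m, angles in degrees, forces in N, time in s.
With the tool pointing down it reaches from about 0.4 to 0.825 m from the base axis. Payload 7 kg.
Tool frame: the origin (TCP) lies midway between the tips of the shut fingers; the grasp point (between the pads) lies 19 mm behind it; z points along the fingers, y is the line along which they close (so a half turn about z gives the same grasp; the last joint's range is limited). The gripper opens to 88 mm and grips with 3 to 60 N. Pads are 19 mm wide; open, the fingers measure 130 mm over their backs; the gripper's body (78 mm by 193 mm) begins 47 mm behind the grasp point.
Start: joints at [88.929, 20.546, 0.682, 0, -70.136, -16.507], TCP at [0.204, 0.643, 0.227] pointing down, gripper open.
Joint ranges: [-176.03, 176.03], [-82.01, 121.73], [-58.28, 71.71], [-173.87, 95.51], [-174.79, -0.11], [-173.66, 173.66]. Speed limits (degrees/s): [136.94, 136.94, 172.46, 180, 180, 180].

### API

Orientations are given as a 3x3 rotation matrix whose columns are the frame's x, y, z axes.
In Python, from rig import robot gives the robot as it stands. Calls block until the motion is done:
- robot.goto(position, orientation): joint-space move of the TCP to a pose.
- robot.servo_line(position, ori=None, speed=0.15): straight line of the TCP; ori=None keeps the orientation; speed is the mean speed in m/s.
- robot.movej(angles): joint-space move.
- robot.move_gripper(opening): opening from 0.0 (shut) to 1.0 (fully open); the grip force is fixed at half the most; returns when the fingers have stopped.
- robot.dwell(seconds).
- robot.ik(position, orientation): joint angles nearest the present ones, or None.
- robot.grab_frame(name): name is "scene" or "top" or "wrist"; returns (picture, depth): 400x640x3 uint8, red, green, blue; 400x640 float32, m along the optical axis (not along the pixel's ray), 0 where there is no reading.
- robot.camera_info(name): a dict with "vfov" (degrees; the focal length in pixels is half the picture's height over the tangent of half this angle, whatever the lens; pixels are square), "cx", "cy" (the principal point, pixels), "view" (4x4, takes a point from world to camera coordinates); the wrist camera has in their place "T_tool_cam" (4x4, takes a point from camera to tool coordinates, whose origin is the TCP and whose axes are the flange's). Camera axes: x right, y down, z forward; pixel columns grow to the right and rows downward; lengths in m; the calibration is good to about 2 mm. The wrist camera is an equidistant fisheye: a pixel r from the principal point sees the ray r / f radians off the axis. A picture is of the moment at which its call begins: read the wrist's pose just before it. camera_info takes no time and is no camera call.
A pose or a line that the arm cannot do raises robot.Unreachable and nothing moves.
- robot.job_done(): hands the job in; it is judged then, once.
Readings, each from a call of its own:
- robot.read_t(): time.
- robot.read_qpos(): joint angles.
- robot.read_qvel(): joint speeds.
- robot.read_effort(): joint torques, N m.
- robot.read_position(): TCP position.
- robot.read_tcp_rot(): TCP orientation.
- robot.read_force(): force on the tool from outside, world axes, zero at the start.
- robot.read_ft_torque(): the same for the moment, N m.
- robot.read_grip_width(): opening from 0.0 (shut) to 1.0 (fully open).
- robot.read_finger_force(): force on a finger pad.
Only numpy, scipy, OpenCV 4.12 (cv2) and the standard library are available. Lean on these libraries where they do the work, as an engineer would, in place of code of your own. Each camera call takes 0.05 s, during which the arm holds its last target. There are 200 camera calls.

### The job

Put the seat struts away: take the stray spanner out of the sloped blue tray and lay it flat on the black rubber mat with both its ends on the mat, and slide every strut that lies on the card lengthwise down the tray's slope, under the steel cross rail, until its end rests against the stop at the bottom, all lying flat on the tray floor side by side and in line with the slope. When all of them are home, swing the grey flap fully shut so that its tab drops behind the rail, and leave the bottle, the can and the carton where they stand.

Things in the scene. Friction and masses are not known exactly. Their poses are not given: they have to be found in the camera images.
- ramp: Sloped floor of a blue plastic tray fixed to the bench. Origin on the floor at the foot of the stop, midway across; x points up the slope (20 degrees above level), y across, z square off the floor. Seen from the robot the high end is on the right. Floor: stop face x=0 (46 mm tall), end wall x=226 mm (44 mm tall), side walls y=+-140 mm (46 mm tall). A strut lying home has its centre at x=70, z=10 mm.
- rail (a point): Middle of the fixed steel cross rail that spans the tray: 8 mm thick, from x=41 to 49 mm in the ramp frame, underside 34 mm and top 46 mm above the sloped floor; struts pass under it. Bare plastic floor: a strut may stay where it is laid on the slope until it is pushed down. Axes as the ramp's.
- flap (a joint): Hinge of the grey flap over the tray, rad: 0 = shut, plate parallel to the sloped floor and over the rail, tab down behind the rail (uphill side); 2.1 = fully open, past upright. It starts open; a stiff hinge (about 0.2 N m) holds it at any angle. The robot pushes it shut.
- flap_tab (a point): On the flap, middle of its outer face (the top when shut), 172 mm from the hinge line and 5 mm off the hinge plane. The plate is 190 mm from hinge to free edge, 270 mm wide, 5 mm thick; on its inner face, here, a tab 180 mm wide and 22 mm deep; on its outer face 168 mm from the hinge a black grip 60 mm wide, 12 thick, 18 tall.
- flap_hinge (a point): Middle of the flap's hinge line, on top of the tray's high end wall: at x=229, y=0, z=47 mm in the ramp frame; axes as the ramp's. The hinge line runs along y.
- spanner_c (a point): Centre of a flat steel spanner, 140 mm long along its x, handle 18 mm wide, two 36 mm wide heads on its last 24 mm at each end, 10 mm thick (z square to it). It lies on the tray's slope, along it, at the start.
- spanner_a (a point): One end of the spanner, half-way up its thickness, 70 mm from its centre.
- spanner_b (a point): The other end of the spanner, 70 mm from its centre.
- mat: Black rubber mat, 230 (x) by 90 (y) by 4 mm, fixed on the bench; origin at the centre of its underside.
- card: Sheet of cardboard, 300 (x) by 180 (y) by 3 mm, fixed on the bench, on which the struts lie at the start; origin at the centre of its underside.
- oil: Bystander: white bottle, 72 mm across, 190 mm tall; origin under its centre.
- spray: Bystander: bare metal can, 56 mm across, 150 mm tall; origin under its centre.
- carton: Bystander: closed cardboard carton 100 x 140 x 50 mm; origin under its centre.
- strut0_c (a point): Centre of a seat strut: plain aluminium square bar with black end plugs, 140 mm long along its x, 20 x 20 mm, 110 g. Lies on the card at the start; three to five are present (absent ones give None from the start).
- strut1_c (a point): Centre of a seat strut: plain aluminium square bar with black end plugs, 140 mm long along its x, 20 x 20 mm, 110 g. Lies on the card at the start; three to five are present (absent ones give None from the start).
- strut2_c (a point): Centre of a seat strut: plain aluminium square bar with black end plugs, 140 mm long along its x, 20 x 20 mm, 110 g. Lies on the card at the start; three to five are present (absent ones give None from the start).
- strut3_c (a point): Centre of a seat strut: plain aluminium square bar with black end plugs, 140 mm long along its x, 20 x 20 mm, 110 g. Lies on the card at the start; three to five are present (absent ones give None from the start).
- strut4_c (a point): Centre of a seat strut: plain aluminium square bar with black end plugs, 140 mm long along its x, 20 x 20 mm, 110 g. Lies on the card at the start; three to five are present (absent ones give None from the start).
Mind the look-alikes: they are no part of the job. What is shaped like the part that bears strut4_c but orange is not meant. What is shaped like the part that bears strut3_c but purple is not meant.

How it is judged:
By the outcome, as a careful person would: the job done as asked, in the order asked, and still so for the second after the job is handed in, with the robot touching nothing.
Of strut0, strut1, strut2, strut3, strut4 only 3 to 5 are there at a start; the rules pass over those that are not, and their reading is None.
At some moment in a run one of spanner may be knocked a few centimetres aside while the robot is not near it.
Once in a run the grip may slacken for a moment while it holds something.
It also fails if it takes over 210 s, if anything falls off the work surface, if the arm or the gripper's body presses on something with over 40 N, if the wrist force passes 120 N, or if a joint passes its speed limit or range.

## Working session

There is one attempt and no reset: what is moved stays moved. The work goes in short steps, each a Python script; the robot and the scene stay as the last script left them, time stands still between calls to the robot, and variables do not carry over. Pictures are saved under pics/ and viewed, at most 14 in all, crops included, and the job is handed in when it is done.

```bash
ls; mkdir -p pics
python3 - <<'E'
from rig import robot
import cv2,numpy as np
for n in ["scene","top"]:
    p,d=robot.grab_frame(n); cv2.imwrite(f"pics/{n}0.png",p[:,:,::-1]); np.savez(f"{n}0.npz",p=p,d=d)
    print(n,robot.camera_info(n),(d>0).mean())
print(robot.camera_info("wrist"),robot.read_tcp_rot(),robot.read_t())
E
```

```text
pics
scene {'vfov': 54.24064791055426, 'cx': 317.39242628925155, 'cy': 198.60733437216763, 'view': array([[-0.53035243,  0.84774642, -0.00723294,  0.26357608],
       [ 0.59962063,  0.3690657 , -0.71010254, -0.21848932],
       [-0.59931745, -0.38094163, -0.70406113,  1.67539113],
       [ 0.        ,  0.        ,  0.        ,  1.        ]])} 0.99598828125
top {'vfov': 47.63235680758172, 'cx': 313.21531554729427, 'cy': 209.7723595415273, 'view': array([[ 2.41326150e-02, -9.99536078e-01,  1.85807680e-02,
        -1.18301244e-03],
       [-9.81370958e-01, -2.72294274e-02, -1.90183075e-01,
         5.19230535e-01],
       [ 1.90600788e-01, -1.36450112e-02, -9.81572796e-01,
         1.32031754e+00],
       [ 0.00000000e+00,  0.00000000e+00,  0.00000000e+00,
         1.00000000e+00]])} 0.995984375
{'vfov': 65.70646984690485, 'cx': 321.48343143041166, 'cy': 204.10555154558875, 'T_tool_cam': array([[ 9.61962372e-04, -9.60311942e-01, -2.78926600e-01,
         7.66935753e-02],
       [ 9.99999437e-01,  1.04880622e-03, -1.62119035e-04,
        -7.86640986e-04],
       [ 4.48224800e-04, -2.78926287e-01,  9.60312410e-01,
        -1.57480332e-01],
       [ 0.00000000e+00,  0.00000000e+00,  0.00000000e+00,
         1.00000000e+00]])} [[ 9.53268315e-01 -3.02124847e-01 -3.10058764e-04]
 [-3.02124970e-01 -9.53267200e-01 -1.46549074e-03]
 [ 1.47192316e-04  1.49068238e-03 -9.99998878e-01]] 0.1
```

View pics/scene0.png

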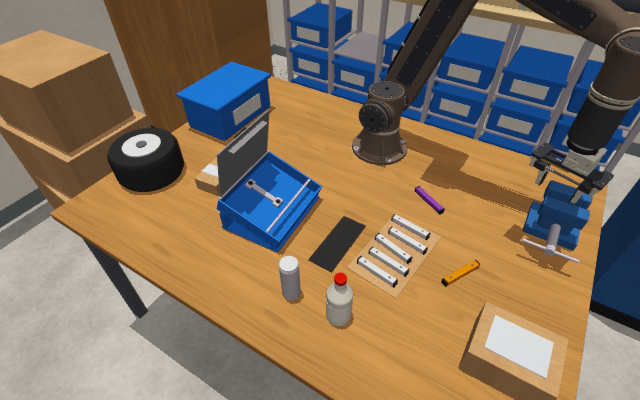

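View pics/top0.png

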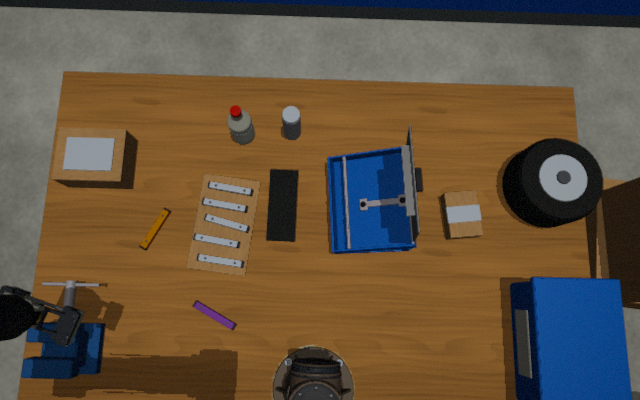

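The top view shows five struts on the card at about (230,188), (225,205), (227,222), (217,241) and (220,261). The mat is at (283,205), the rail at column 347, the spanner at (363–405, 203), and the flap stands near-upright at column 412. Orange and purple decoys lie off the card.

```bash
cat > h.py <<'E'
from rig import robot
import numpy as np, cv2
def grab(n,save=None):
    ci=robot.camera_info(n); f=200/np.tan(np.radians(ci["vfov"])/2)
    if n=="wrist":
        T=np.eye(4);T[:3,:3]=robot.read_tcp_rot();T[:3,3]=robot.read_position();T=T@ci["T_tool_cam"]
    else: T=np.linalg.inv(ci["view"])
    p,d=robot.grab_frame(n)
    v,u=np.mgrid[0:400,0:640].astype(float); a=(u-ci["cx"])/f; b=(v-ci["cy"])/f
    if n=="wrist":
        r=np.hypot(a,b)+1e-9; s=np.tan(r)/r; a*=s; b*=s
    D=np.stack([a,b,np.ones_like(a)],-1)@T[:3,:3].T
    X=T[:3,3]+D*d[...,None]; X[d==0]=np.nan
    if save: cv2.imwrite(f"pics/{save}.png",p[:,:,::-1])
    return p,X,T[:3,3],D
def onplane(o,D,z): return o+D*((z-o[2])/D[...,2])[...,None]
def Rdown(yaw):  # tool z down, tool y at yaw (deg, world)
    y=np.array([np.cos(np.radians(yaw)),np.sin(np.radians(yaw)),0]); z=np.array([0,0,-1.]); return np.c_[np.cross(y,z),y,z]
E
cat > a.py <<'E'
from h import *
p,X,o,D=grab("top")
for n,(c,r) in dict(card=(224,223),mat=(283,205),tray=(370,203),rail=(347,203),spA=(365,204),spB=(403,201),flap=(410,135),flapg=(418,180),oil=(241,130),spray=(291,120),carton=(95,158)).items(): print(n,X[r,c].round(3))
hsv=cv2.cvtColor(p,cv2.COLOR_RGB2HSV)
# struts: bright low sat pixels near card
m=((hsv[...,1]<70)&(hsv[...,2]>110)).astype(np.uint8); m[:, :185]=0; m[:,265:]=0; m[:165]=0; m[280:]=0
n,l,s,c=cv2.connectedComponentsWithStats(m)
for i in range(1,n):
    if s[i,4]>60:
        P=onplane(o,D,0.023)[l==i]; rc=cv2.minAreaRect(P[:,:2].astype(np.float32)*1000); print(s[i,4],np.round(rc[0]),np.round(rc[1]),round(rc[2],1),np.nanmedian(X[l==i][:,2]))
for w,(x,y) in dict(wc=(0.50,0.26),wt=(0.55,-0.08)).items():
    for yaw in (90,-90,0,180):
        q=robot.ik([x,y,0.33],Rdown(yaw)); print(w,yaw,None if q is None else np.round(q))
E
python3 a.py
```

```text
card [0.476 0.284 0.021]
mat [0.541 0.107 0.001]
tray [nan nan nan]
rail [ 0.537 -0.087  0.079]
spA [ 0.538 -0.142  0.066]
spB [ 0.542 -0.248  0.106]
flap [ 0.661 -0.22   0.33 ]
flapg [ 0.549 -0.241  0.317]
oil [0.741 0.233 0.116]
spray [0.762 0.085 0.154]
carton [0.646 0.658 0.104]
260 [588. 273.] [129.  20.] 81.1 0.02193983239943964
260 [534. 287.] [129.  20.] 81.1 0.02227385580006347
275 [477. 278.] [130.  21.] 75.5 0.022415266583935
283 [422. 305.] [129.  22.] 80.9 0.021644890800203376
292 [362. 290.] [130.  21.] 82.3 0.021974166328887712
wc 90 [  47.    7.   -4.    0.  -79. -137.]
wc -90 [ 47.   7.  -4.   0. -79.  43.]
wc 0 [ 47.   7.  -4.   0. -79. 133.]
wc 180 [ 47.   7.  -4.   0. -79. -47.]
wt 90 [  12.    6.   -5.    0.  -79. -102.]
wt -90 [ 12.   6.  -5.   0. -79.  78.]
wt 0 [ 12.   6.  -5.   0. -79. 168.]
wt 180 [ 12.   6.  -5.   0. -79. -12.]
```

View now.

```bash
cat > b.py <<'E'
from h import *
robot.move_gripper(0.36)
robot.goto([0.54,-0.03,0.36],Rdown(180))
p,X,o,D=grab("wrist","w1"); np.savez("w1.npz",p=p,X=X,o=o,D=D)
print(robot.read_t(),np.isfinite(X[...,0]).mean(), robot.read_grip_width())
E
python3 b.py
```

```text
3.95 0.9932265625 0.3593450832687672
```

View pics/w1.png

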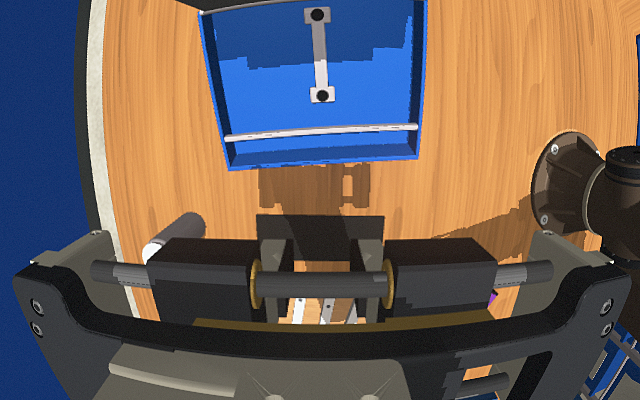

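The wrist view shows the tray with its rail from (225,138) to (418,127), and the spanner heads at (317,14) and (322,95). Next I fit the tray frame.

```bash
cat > c.py <<'E'
from h import *
w=np.load("w1.npz"); p,X=w["p"],w["X"]
hsv=cv2.cvtColor(p,cv2.COLOR_RGB2HSV)
m=np.zeros((400,640),bool); m[60:118,245:400]=1
m&=(hsv[...,0]>100)&(hsv[...,0]<125)&(hsv[...,1]>120)&np.isfinite(X[...,0])
P=X[m]
for _ in range(3):
    c=P.mean(0); n=np.linalg.svd(P-c,full_matrices=False)[2][2]; n*=np.sign(n[2]); r=(P-c)@n; P=P[abs(r)<0.004]
print("normal",n,"tilt",np.degrees(np.arccos(n[2])),"rms",r.std(),len(P), 'yaw of uphill',np.degrees(np.arctan2(-n[1],-n[0])))
h=(X-c)@n
# rail: low saturation, h ~46mm
rm=(hsv[...,1]<90)&(abs(h-.046)<.008); rm[:110]=0; rm[150:]=0; rm[:,:215]=0; rm[:,430:]=0
R=X[rm]; R=R[np.isfinite(R[:,0])]; rc=R.mean(0); e=np.linalg.svd(R-rc,full_matrices=False)[2][0]; e*=np.sign(e[0])
print("rail",rc,e,"yaw",np.degrees(np.arctan2(e[1],e[0])),"h",np.median((R-c)@n),len(R))
# frame: y=e (in plane), z from 20deg tilt
ey=np.array([e[0],e[1],0]);ey/=np.linalg.norm(ey)
hx=np.cross(ey,[0,0,1]); t=np.radians(20); ex=hx*np.cos(t)+np.array([0,0,np.sin(t)]); ez=np.cross(ex,ey)
A=np.c_[ex,ey,ez]; print(A.round(3))
L=(X-c)@A
def col(mm): return L[mm]
# wall tops
blue=(hsv[...,0]>100)&(hsv[...,0]<125)&(hsv[...,1]>120)
xr=(rc-c)@A; print("rail x rel",xr)
x0=xr[0]-.045
near=blue&(L[...,0]-x0>-.03)&(L[...,0]-x0<.2)&(abs(L[...,1])<.2)
wt=near&(abs(L[...,2]-.046)<.004)&(L[...,0]-x0>.06)
Y=L[wt][:,1]; print("sidewalls y hi",np.percentile(Y[Y>0],[2,50,98]),"lo",np.percentile(Y[Y<0],[2,50,98]),len(Y))
st=near&(abs(L[...,2]-.046)<.004)&(L[...,0]-x0<.03); print("stop x",np.percentile(L[st][:,0]-x0,[2,20,50,80,98]),st.sum())
yc=(np.percentile(Y[Y>0],2)+np.percentile(Y[Y<0],98))/2
O=c+A@np.array([x0,yc,0]); print("origin",O)
np.savez("ramp.npz",A=A,O=O)
Q=(X-O)@A
fl=blue&(Q[...,0]>.07)&(Q[...,0]<.2)&(abs(Q[...,1])<.12)&(Q[...,2]<.02); print("floor z",np.percentile(Q[fl][:,2],[5,50,95]))
sp=(hsv[...,1]<90)&(Q[...,0]>.055)&(Q[...,0]<.225)&(abs(Q[...,1])<.12)&(Q[...,2]<.03)
k,l,s,_=cv2.connectedComponentsWithStats(sp.astype(np.uint8)); i=1+np.argmax(s[1:,4]); S=Q[l==i]
rect=cv2.minAreaRect((S[:,:2]*1000).astype(np.float32)); print("spanner",rect,np.median(S[:,2]),s[i])
# flap from top view
p,X,o,D=grab("top"); Q=(X-O)@A
f=(Q[...,2]>.07)&(abs(Q[...,1])<.14)&(Q[...,0]>.18)&(Q[...,0]<.4)
print("flap",np.percentile(Q[f],[5,50,95],axis=0).round(3))
E
python3 c.py
```

```text
normal [-0.02279951  0.3430229   0.9390503 ] tilt 20.107325780023682 rms 0.0009049475377860749 8216 yaw of uphill -86.19734763225647
rail [ 0.54255118 -0.08538772  0.08122745] [9.98006378e-01 6.31073436e-02 8.56155859e-04] yaw 3.6181900826458286 h 0.0454047056684764 1302
[[ 0.059  0.998 -0.022]
 [-0.938  0.063  0.341]
 [ 0.342  0.     0.94 ]]
rail x rel [-0.04836689  0.00574232  0.04466191]
sidewalls y hi [0.14596063 0.14847332 0.1515907 ] lo [-0.13827825 -0.13510612 -0.13251149] 835
stop x [-0.00796165 -0.00597362 -0.00315202 -0.00127842  0.02501111] 1081
origin [ 0.54182689 -0.05836867  0.02386808]
floor z [-1.50891017e-03  5.55403902e-06  1.53014836e-03]
spanner ((143.06610107421875, -5.548910140991211), (36.456520080566406, 142.57180786132812), 89.82865905761719) 0.009926750854567578 [ 304    7   31   96 1646]
flap [[ 0.186 -0.057  0.217]
 [ 0.236 -0.019  0.729]
 [ 0.272  0.044  0.75 ]]
```

```bash
cat >> h.py <<'E'
try:
    _r=np.load("ramp.npz"); A,O=_r["A"],_r["O"]; RT=np.c_[A[:,0],-A[:,1],-A[:,2]]
except Exception: pass
def rp(x,y,z): return O+A@(np.array([x,y,z])/1000)
def closed_width(): return robot.read_grip_width()*88
def slack():  # regrip if the grip went slack
    robot.move_gripper(0.0)
E
cat > d.py <<'E'
from h import *
p,X,o,D=grab("top")
hsv=cv2.cvtColor(p,cv2.COLOR_RGB2HSV)
m=(hsv[...,2]<50).astype(np.uint8); m[:160]=0;m[250:]=0;m[:,:262]=0;m[:,305:]=0
k,l,s,_=cv2.connectedComponentsWithStats(m); i=1+np.argmax(s[1:,4])
r=cv2.minAreaRect((onplane(o,D,.004)[l==i][:,:2]*1000).astype(np.float32)); print("mat",r)
robot.goto(rp(143,-5.5,130),RT); robot.servo_line(rp(143,-5.5,30),speed=.15)
robot.servo_line(rp(143,-5.5,2),speed=.05); print(robot.read_force())
robot.move_gripper(0.0); print("width",closed_width(),robot.read_finger_force())
robot.servo_line(rp(143,-5.5,140),speed=.12); print("width",closed_width(),robot.read_t())
E
python3 d.py
```

```text
mat ((544.925537109375, 113.75949096679688), (285.5712585449219, 104.6453857421875), 2.564504623413086)
[-0.26305387 -0.85412863  0.22465721]
width 17.868860928046736 29.975667893886566
width 17.358734411313105 8.0917
```

```bash
cat > e.py <<'E'
from h import *
w=np.load("top0.npz"); p=w["p"]; _,_,o,D=grab("top")
hsv=cv2.cvtColor(p,cv2.COLOR_RGB2HSV)
m=((hsv[...,2]<60)).astype(np.uint8); m[:160]=0;m[250:]=0;m[:,:262]=0;m[:,305:]=0
k,l,s,_=cv2.connectedComponentsWithStats(m); i=1+np.argmax(s[1:,4])
r=cv2.minAreaRect((onplane(o,D,.004)[l==i][:,:2]*1000).astype(np.float32)); print("mat",r)
(cx,cy),(a,b),th=r
if a<b: th+=90
th=(th+90)%180-90
assert abs(max(a,b)-230)<12 and abs(min(a,b)-90)<10
P=np.array([cx,cy,0])/1000; R=Rdown(th+90)
qs=robot.ik(P+[0,0,.15],R); R2=Rdown(th-90); q2=robot.ik(P+[0,0,.15],R2); print(qs,q2)
if qs is None or (q2 is not None and abs(q2[5])<abs(qs[5])): R=R2
print("w",closed_width())
robot.goto(P+[0,0,.2],R); robot.servo_line(P+[0,0,.03],speed=.15); print("w",closed_width())
robot.servo_line(P+[0,0,.008],speed=.03); print(robot.read_force(),robot.read_position())
robot.move_gripper(0.35); robot.servo_line(P+[0,0,.2],speed=.2)
robot.goto([0.5,0.1,0.38],R)
grab("top","t2"); grab("wrist","w2"); print(robot.read_t())
E
python3 e.py
```

```text
mat ((542.339111328125, 109.69593811035156), (88.02191925048828, 227.5101776123047), 89.07699584960938)
[  31.71619322   12.81362276  -20.90885151    0.          -56.27752573
 -122.63919737] [ 31.71619322  12.81362276 -20.90885151   0.         -56.27752573
  57.36080263]
w 17.710661127528496
w 17.752148038386853
[-0.6481972   0.66931619 -1.33331007] [0.54244457 0.10975888 0.00804344]
14.1167
```

View t2.

```bash
python3 -c "
import cv2,numpy as np
a=cv2.imread('pics/t2.png')[100:300,160:480];b=cv2.imread('pics/w2.png')
cv2.imwrite('pics/m2.png',np.vstack([cv2.resize(a,(480,300)),cv2.resize(b,(480,300))]))"
```

```text
(no output)
```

View pics/m2.png

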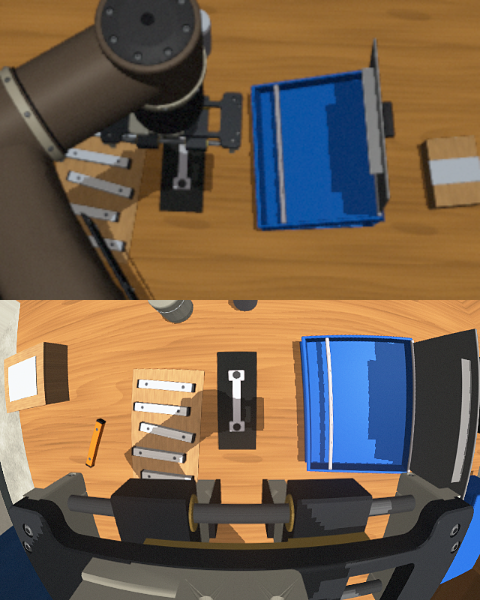

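Spanner lies centred on the mat and the tray is empty; all five struts are still on the card. First strut next.

```bash
cat >> h.py <<'E'
S={1:(588,273,81.1),2:(534,287,81.1),3:(477,278,75.5),4:(422,305,80.9),5:(362,290,82.3)}
OFF=20
def pick(c):
    x,y,th=c; t=np.radians(th); g=np.array([x,y,0])/1000-OFF/1000*np.array([np.cos(t),np.sin(t),0]); R=Rdown(th+90)
    robot.move_gripper(0.34)
    robot.goto(g+[0,0,.15],R); robot.servo_line(g+[0,0,.04],speed=.15); f0=robot.read_force()
    robot.servo_line(g+[0,0,.007],speed=.05); print("df",(robot.read_force()-f0).round(1))
    robot.move_gripper(0); print("grip",round(closed_width(),1))
    robot.servo_line(g+[0,0,.16],speed=.15); w=closed_width(); print("lift",round(w,1))
    return w>17
def lay(y):
    robot.goto([.5,.1,.26],RT); print("w",round(closed_width(),1))
    robot.goto(rp(153,y,110),RT); robot.servo_line(rp(153,y,30),speed=.12)
    w=closed_width(); print("w",round(w,1)); f0=robot.read_force()
    if w<17: print("LOST"); return False
    for z in (20,14,10,8,6.5,5.5):
        robot.servo_line(rp(153,y,z),speed=.04); f=A.T@(robot.read_force()-f0)
        if abs(f[2])>5 : print("contact z",z,f.round(1)); break
    if z>8.5: print("EARLY"); return False
    f0=robot.read_force(); robot.servo_line(rp(96,y,z),speed=.08); f=A.T@(robot.read_force()-f0); print("slide",f.round(1))
    if np.abs(f).max()>20: print("JAM"); return False
    for x in np.arange(95,84,-1.):
        robot.servo_line(rp(x,y,z),speed=.03); f=A.T@(robot.read_force()-f0)
        if f[0]>8: break
    print("stop at",x,f.round(1),"w",round(closed_width(),1))
    robot.move_gripper(0.32); robot.servo_line(rp(x,y,110),speed=.15); print("t",robot.read_t()); return True
E
cat > f.py <<'E'
from h import *
if pick(S[1]) and lay(98):
    robot.goto([0.54,-0.03,0.36],Rdown(180)); grab("wrist","w3")
E
python3 f.py
```

```text
df [-0.4  0.9  1.4]
grip 19.9
lift 19.9
w 19.7
w 19.7
slide [ 0.4 -0.5  0.4]
stop at 87.0 [9.4 1.  1.3] w 19.7
t 28.0417
```

View pics/w3.png

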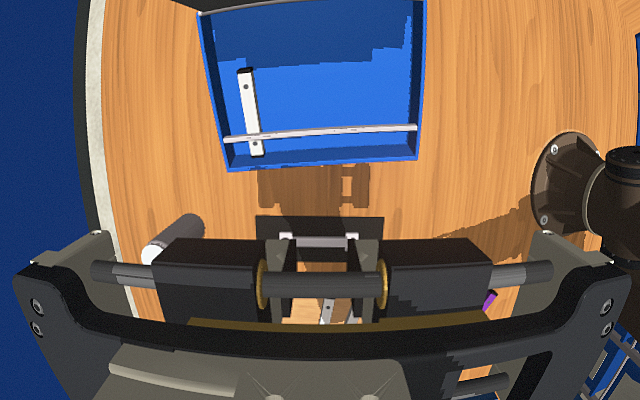

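Strut 1 lies home under the rail (about (240–265, 70–157)); the spanner is still along the mat. I continue with the others.

```bash
cat > g.py <<'E'
from h import *
for k,y in ((2,49),(3,0),(4,-49),(5,-98)):
    print("--",k)
    if not(pick(S[k]) and lay(y)): break
else: robot.goto([0.54,-0.03,0.36],Rdown(180))
p,X,o,D=grab("wrist","w4"); np.savez("w4.npz",p=p,X=X)
E
python3 g.py
```

```text
-- 2
df [-0.3 -0.2  0.2]
grip 19.8
lift 19.9
w 20.0
w 19.6
slide [-0.5 -0.7  0.2]
stop at 87.0 [11.   1.   0.5] w 20.3
t 42.6833
-- 3
df [-0.2 -0.7  0.1]
grip 19.9
lift 19.7
w 20.0
w 19.6
slide [ 1.3  0.3 -1. ]
stop at 87.0 [11.9  1.5 -0.3] w 19.7
t 56.3
-- 4
df [-1.2  0.4  0.7]
grip 20.2
lift 20.2
w 19.7
w 20.2
slide [-1.   0.4  1.1]
stop at 88.0 [8.8 1.3 0.3] w 19.7
t 69.8917
-- 5
df [-1.3 -0.2 -0.8]
grip 19.6
lift 19.6
w 19.9
w 20.0
slide [1.2 0.  0.1]
stop at 87.0 [14.4  2.5  0.4] w 20.1
t 83.7917
```

View pics/w4.png

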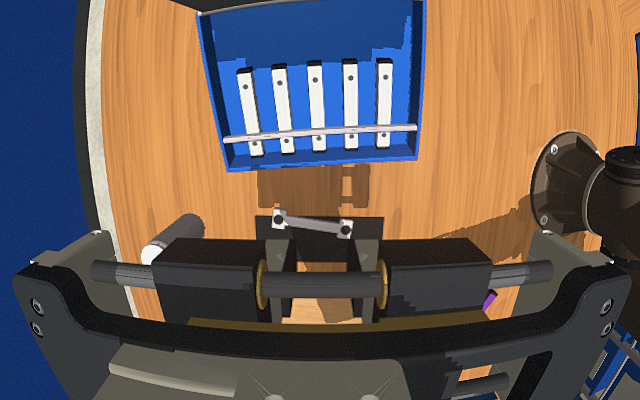

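All five struts are home side by side. The spanner has been knocked towards the tray: its left head at (279,218) hangs over the mat's edge, so I must re-place it. I measure both.

```bash
cat > i.py <<'E'
from h import *
w=np.load("w4.npz"); p,X=w["p"],w["X"]; hsv=cv2.cvtColor(p,cv2.COLOR_RGB2HSV); Q=(X-O)@A*1000
m=(Q[...,2]>12)&(Q[...,2]<30)&(abs(Q[...,1])<130)&(Q[...,0]>55)&(Q[...,0]<170)
k,l,s,_=cv2.connectedComponentsWithStats(m.astype(np.uint8))
for i in range(1,k):
    if s[i,4]>300:
        P=Q[l==i]; print("strut topend",np.percentile(P[:,0],98).round(1),"y",np.median(P[:,1]).round(1),"z",np.median(P[:,2]).round(1),"slope deg",np.degrees(np.arctan(np.polyfit(P[:,0],P[:,1],1)[0])).round(1),"tilt",np.degrees(np.arctan(np.polyfit(P[:,0],P[:,2],1)[0])).round(1))
robot.goto([0.45,0.11,0.36],Rdown(-90))
p,X,o,D=grab("wrist","w5"); print(robot.read_qpos())
hsv=cv2.cvtColor(p,cv2.COLOR_RGB2HSV)
m=(abs(X[...,0]-.54)<.15)&(abs(X[...,1]-.1)<.09)&(hsv[...,1]<80)&(hsv[...,2]>90)&(X[...,2]<.03)
k,l,s,_=cv2.connectedComponentsWithStats(m.astype(np.uint8))
for i in range(1,k):
    if s[i,4]>100: print("spanner",s[i],cv2.minAreaRect((X[l==i][:,:2]*1000).astype(np.float32)),np.median(X[l==i][:,2]))
E
python3 i.py
```

```text
strut topend 138.4 y -47.0 z 19.8 slope deg -0.5 tilt 0.1
strut topend 138.0 y -95.9 z 19.7 slope deg -0.1 tilt -0.2
strut topend 137.7 y 1.3 z 20.0 slope deg -0.6 tilt 0.1
strut topend 137.9 y 49.7 z 19.9 slope deg -0.4 tilt -0.3
strut topend 137.6 y 98.3 z 20.0 slope deg -0.1 tilt 0.0
[ 3.81635013e+01 -3.58025183e+00 -1.12156658e+01  1.12239977e-02
 -8.24085706e+01  5.17237158e+01]
spanner [ 325   56   35   86 1112] ((556.9273681640625, 76.44988250732422), (37.77645492553711, 139.549072265625), 80.58078002929688) 0.013187391816144645
```

View pics/w5.png

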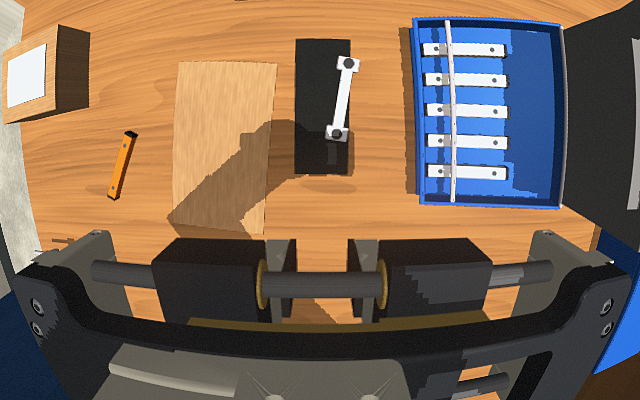

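Struts are seated and straight. The spanner is off-centre, with its far head at (347,62) over the mat's edge at column 350, so I re-place it mid-mat.

```bash
cat > j.py <<'E'
from h import *
robot.move_gripper(.34)
P=np.array([.557,.0765,0]); R=Rdown(-9.4-90)
robot.goto(P+[0,0,.15],R); robot.servo_line(P+[0,0,.04],speed=.15); robot.servo_line(P+[0,0,.007],speed=.05); print(robot.read_force())
robot.move_gripper(0); print(closed_width()); robot.servo_line(P+[0,0,.08],speed=.15); print(closed_width())
M=np.array([.5423,.1097,0]); R=Rdown(-91)
robot.servo_line(M+[0,0,.08],R,speed=.1); robot.servo_line(M+[0,0,.0085],speed=.06); print(robot.read_force(),closed_width())
robot.move_gripper(.34); robot.servo_line(M+[0,0,.2],speed=.2)
robot.goto([0.45,0.11,0.36],Rdown(-90))
p,X,o,D=grab("wrist","w6"); hsv=cv2.cvtColor(p,cv2.COLOR_RGB2HSV)
m=(abs(X[...,0]-.54)<.15)&(abs(X[...,1]-.1)<.09)&(hsv[...,1]<80)&(hsv[...,2]>90)&(X[...,2]<.03)
k,l,s,_=cv2.connectedComponentsWithStats(m.astype(np.uint8))
for i in range(1,k):
    if s[i,4]>100: print("spanner",cv2.minAreaRect((X[l==i][:,:2]*1000).astype(np.float32)),np.median(X[l==i][:,2]))
Q=(X-O)@A*1000
f=(abs(Q[...,1])<135)&(Q[...,0]>200)&(Q[...,2]>80)&(Q[...,2]<300)&(Q[...,0]<400); print(f.sum()); F=Q[f]
c=np.polyfit(F[:,2],F[:,0],1); print("flap x=a z+b",c,"angle",90+np.degrees(np.arctan(c[0])), F.min(0),F.max(0)); print(robot.read_t())
# IK of flap push path: finger tips at inner.. from outer side
h=np.array([229,0,47.])
def pose(phi,r=168,off=10,tilt=0,yy=0):
    # phi: flap angle; outer face normal n, plate dir d (ramp frame)
    d=np.array([-np.cos(phi),0,np.sin(phi)]); n=np.array([np.sin(phi),0,np.cos(phi)])
    return rp(*(h+r*d+off*n+[0,yy,0])),d,n
for phi in (2.09,1.8,1.5,1.2,.9,.6,.3,0.02):
    pos,d,n=pose(phi)
    out=[]
    for a in (0,20,40,60,80):  # tool z: rotated from -ramp z toward -x by a deg
        for s in (1,-1):
            t=np.radians(a); z=A@np.array([-np.sin(t),0,-np.cos(t)]); y=A[:,1]*-s; Rr=np.c_[np.cross(y,z),y,z]
            out.append(robot.ik(pos,Rr) is not None)
    print(phi,pos.round(3),out)
E
python3 j.py
```

```text
[-0.67437412  0.09508955  1.42608429]
17.703458308108484
17.54220505426768
[ 0.06037733  0.65593649 -0.69646023] 17.819590464842644
spanner ((543.7453002929688, 109.80657958984375), (141.5962677001953, 35.83480453491211), 0.08266890048980713) 0.013234627314481717
13580
flap x=a z+b [1.13362520e-01 2.27978857e+02] angle 96.4675831539042 [ 231.36716505 -134.87246534   80.04254456] [289.72257187 134.96681298 234.81267606]
94.1417
2.09 [ 0.557 -0.295  0.31 ] [True, True, True, True, True, True, True, True, True, True]
1.8 [ 0.554 -0.247  0.314] [True, True, True, True, True, True, True, True, True, True]
1.5 [ 0.551 -0.198  0.304] [True, True, True, False, True, True, True, True, True, True]
1.2 [ 0.548 -0.154  0.279] [True, True, True, False, True, True, True, True, True, True]
0.9 [ 0.546 -0.119  0.243] [True, True, True, False, True, True, True, True, True, True]
0.6 [ 0.544 -0.097  0.198] [True, True, True, True, True, True, True, True, True, True]
0.3 [ 0.544 -0.089  0.148] [True, True, True, True, True, True, True, True, True, True]
0.02 [ 0.544 -0.095  0.102] [True, True, True, True, True, True, True, True, True, True]
```

Spanner is centred on the mat. Now I push the flap from behind along its arc.

```bash
cat > k.py <<'E'
from h import *
h=np.array([229,0,47.]); r=130
def pose(phi,off,back=0):
    a=60*phi/2.1; t=np.radians(a); d=np.array([-np.cos(phi),0,np.sin(phi)]); n=np.array([np.sin(phi),0,np.cos(phi)])
    zr=np.array([-np.sin(t),0,-np.cos(t)]); z=A@zr; y=-A[:,1]; R=np.c_[np.cross(y,z),y,z]
    return rp(*(h+r*d+off*n-back*zr)),R
robot.move_gripper(0)
P,R=pose(2.15,12); Pb,_=pose(2.15,12,130); print(P.round(3),Pb.round(3))
for q in (robot.ik(Pb,R),robot.ik(P,R)): print(None if q is None else np.round(q))
robot.goto([.5,-.05,.46],Rdown(180))
robot.goto([.53,-.25,.50],Rdown(180))
robot.goto(Pb,R); print("f",robot.read_force().round(1))
robot.servo_line(P,R,speed=.1); f0=robot.read_force(); print("f",f0.round(1))
grab("scene","s7"); print(robot.read_t())
E
python3 k.py
```

```text
[ 0.557 -0.298  0.27 ] [ 0.562 -0.384  0.368]
[ -37.   38.   49.  -37. -125.   26.]
[ -32.   33.   27.  -34. -108.   32.]
f [-0.1  1.2  1.4]
f [ 0.2 -0.2  0.7]
99.1
```

View pics/s7.png

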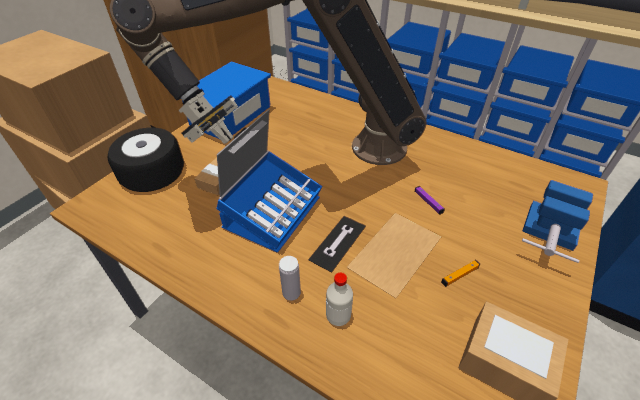

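The gripper (215,125) is clear behind the flap, and nothing else has moved. Sweeping shut.

```bash
sed -i '/^robot.move_gripper(0)/,$d' k.py
cat > l.py <<'E'
from k import *
f0=robot.read_force(); log=[]; ok=True
for phi in np.arange(2.1,-0.001,-0.075):
    off=7+5*phi/2.1
    P,R=pose(max(phi,0),off); robot.servo_line(P,R,speed=.09)
    f=A.T@(robot.read_force()-f0); log.append((round(phi,2),np.round(np.linalg.norm(f),1)))
    if np.linalg.norm(f)>25: print("STOP",phi,f); ok=False; break
print(log)
if ok:
    for off in np.arange(6.5,-3,-.5):
        P,R=pose(0,off); robot.servo_line(P,R,speed=.02); f=A.T@(robot.read_force()-f0)
        if f[2]>15: break
    print("pressed",off,f.round(1))
    robot.servo_line(P+A[:,2]*.12,speed=.12)
    robot.goto([.45,.0,.42],Rdown(180))
    p,X,o,D=grab("wrist","w8"); p,X,o,D=grab("top","t8"); Q=(X-O)@A*1000
    m=(abs(Q[...,1])<120)&(Q[...,0]>50)&(Q[...,0]<215)&(Q[...,2]>30)&(Q[...,2]<90); F=Q[m]
    c=np.polyfit(F[:,0],F[:,2],1); print("plate z=a x+b",c,np.degrees(np.arctan(c[0])),m.sum())
print(robot.read_t())
E
python3 l.py; python3 -c "
import cv2,numpy as np,os
if os.path.exists('pics/w8.png'):
    a=cv2.imread('pics/t8.png');b=cv2.imread('pics/w8.png')
    cv2.imwrite('pics/m8.png',np.vstack([cv2.resize(a,(480,300)),cv2.resize(b,(480,300))]))"
```

```text
[(np.float64(2.1), np.float64(1.2)), (np.float64(2.02), np.float64(1.2)), (np.float64(1.95), np.float64(0.8)), (np.float64(1.87), np.float64(0.7)), (np.float64(1.8), np.float64(0.6)), (np.float64(1.72), np.float64(0.8)), (np.float64(1.65), np.float64(1.2)), (np.float64(1.57), np.float64(0.9)), (np.float64(1.5), np.float64(1.0)), (np.float64(1.42), np.float64(0.7)), (np.float64(1.35), np.float64(0.9)), (np.float64(1.27), np.float64(0.7)), (np.float64(1.2), np.float64(1.1)), (np.float64(1.12), np.float64(1.0)), (np.float64(1.05), np.float64(0.4)), (np.float64(0.97), np.float64(1.4)), (np.float64(0.9), np.float64(1.1)), (np.float64(0.82), np.float64(0.8)), (np.float64(0.75), np.float64(0.3)), (np.float64(0.67), np.float64(1.1)), (np.float64(0.6), np.float64(0.8)), (np.float64(0.52), np.float64(0.4)), (np.float64(0.45), np.float64(1.6)), (np.float64(0.37), np.float64(0.8)), (np.float64(0.3), np.float64(0.9)), (np.float64(0.22), np.float64(1.4)), (np.float64(0.15), np.float64(1.0)), (np.float64(0.07), np.float64(1.0)), (np.float64(-0.0), np.float64(0.7))]
pressed 4.5 [-1.5 -5.8 15.1]
plate z=a x+b [-9.43814137e-03  5.33105537e+01] -0.5407496109112546 4083
110.0333
```

View pics/m8.png

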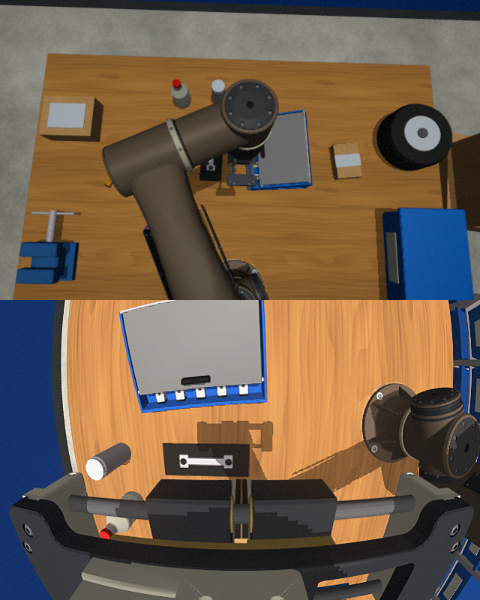

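The flap is flat over the rail, with five strut ends at the stop (160–245, 390). The spanner is inside the mat (180–233, 462), and the bottle, can and carton stand undisturbed. Handing in.

```bash
python3 -c "
from rig import robot
robot.dwell(0.5); print(robot.job_done(), robot.read_t())"
```

```text
the job is handed in; nothing more can be done
the job is handed in; nothing more can be done
```

I handed the job in at about 110 s: all five struts are home against the stop, the flap is pressed shut over the rail, and the spanner lies flat on the mat (re-centred once after being knocked aside). The bottle, can and carton stand where they were.

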